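# Proof-pull a forged hook on the bench spring tester

### The arm

A 6-joint arm with a two-finger parallel gripper is mounted at the origin on a cart in front of the work surface, level with it; the furniture and walls round the work are solid. World frame = base frame: x ahead of the robot, y to its left, z up, the work surface at z = 0. Lengths are in m, angles in rad, forces in N, time in s.
With the tool pointing down it reaches from about 0.35 to 0.925 m from the base axis. Payload 6.4 kg.
Tool frame: the origin (TCP) lies between the finger pads; the fingertips stand 17 mm ahead of it and the grasp point (between the pads) lies 2 mm behind it; z points along the fingers, y is the line along which they close (so a half turn about z gives the same grasp; the last joint's range is limited). The gripper opens to 85 mm and grips with 20 to 120 N. Pads are 22 mm wide; open, the fingers measure 114 mm over their backs; the gripper's body (76 mm by 85 mm) begins 54 mm behind the grasp point. The pads swing forward as they close: fully open they stand 13 mm farther back than shut.
Start: joints at [1.118, 0.245, 1.558, -0, 1.339, -0.174], TCP at [0.179, 0.625, 0.248] pointing down, gripper open.
Joint ranges: [-3.13, 3.13], [-1.02, 2.26], [0.13, 2.54], [-0.95, 4.09], [0.21, 2.88], [-2.74, 2.74]. Speed limits (rad/s): [2.57, 2.57, 3.14, 3.14, 3.14, 3.14].

### API

Orientations are given as a rotation vector (axis times angle).
In Python, from rig import robot gives the robot as it stands. The module is installed in compiled form; this text tells all that it offers.
- The arm moves only by the tool drive_tool, never from a script. Its argument "rows" is a list that holds one entry, the list of rows, each a list of 7 numbers: the opening, from 0 (shut) to 1 (fully open), then the shift along the world's x, y, z in mm, then the turn, a rotation vector about the world's x, y, z in degrees. In form: [[[gripper, dx, dy, dz, rx, ry, rz], ...]]. A call has 1 to 10 rows; each row is the pose to reach, as a shift and turn from the pose commanded when the call began; what a row does not reach only later rows make up. A row lasts 1/10 s, in which the tool goes at most 50 mm and 8.59 degrees, less where a joint would pass 70% of its speed; a pose out of reach is approached as far as the arm can. A call with a gripper value outside its range is refused whole. The fingers move at their own pace and stop on an object; the grip force is fixed at half the most. Time passes only in rows, so rows that repeat a pose let the fingers close. It gives the time, the measured TCP pose, the force, the opening and the grip force at its end, in the units of the state.
- robot.get_obs(): the state, without advancing time (a new reading comes with each control period).
- robot.get_image(name): name is "scene" or "side" or "wrist"; returns the picture (420x560x3 uint8, blue, green, red); there is no depth.
- robot.camera_model(name): a dict with "fx", "fy", "cx", "cy" (pixels), "R" (3x3) and "t" (3): a world point X has camera coordinates R X + t; the wrist camera has in their place "hand_eye" (4x4, takes a point from camera to tool coordinates, whose origin is the TCP and whose axes are the flange's). Camera axes: x right, y down, z forward; pixel columns grow to the right and rows downward; lengths in m; the calibration is good to about 2 mm. A picture is of the moment at which its call begins: read the wrist's pose just before it. camera_model takes no time and is no camera call.
- robot.close_job(): hands the job in; it is judged then, once.
The state is a dict: "time": time; "joint_positions": joint angles; "dq": joint speeds; "tau": joint torques, N m; "ee_pos": TCP position; "tool_rot": TCP orientation; "ft_force": force on the tool from outside, world axes, zero at the start; "wrist_torque": the same for the moment, N m; "width": opening from 0.0 (shut) to 1.0 (fully open); "grip_force": force on a finger pad.
Only numpy, scipy, OpenCV 4.12 (cv2) and the standard library are available. Lean on these libraries where they do the work, as an engineer would, in place of code of your own. Each camera call takes 0.05 s, during which the arm holds its last target. There are 200 camera calls.

### The job

Proof-test the wooden-handled pull hook: take it by its handle, catch its bend on the pin of the sloping spring tester and give a light tug to be sure it has caught, then draw the sprung slide out with the hook until the orange pointer is level with the red marker and hold it there for a good second and a half, without pulling noticeably past the marker. Ease the slide back home without letting it snap, unhook, and lay the hook flat in the middle of its green mat; move the slide only with the hook and leave the marker and the other things alone.

Things in the scene. Friction and masses are not known exactly. Their poses are not given: they have to be found in the camera images.
- hook: Loose pull hook, 0.2 to 0.35 kg, lying flat on the mat. Origin: centre of the underside of its wooden handle; x along the shank to the bend, z up. Handle 50 (x) by 24 (y) by 22 (z) mm: pinch it across y. Steel bar 10 mm thick, centre line 11 mm above the underside, runs (x,y mm) (20,0) (62,0) (70,14.5) (94,14.5) (103,8) (103,-6) (97,-12.5) (92,-12.5); outermost end x = 108.
- hook_seat (a point): Where the centre of a caught pin sits in the bend: hook x = 94, y = 1, z = 11 mm. The mouth opens to the hook's -y, between hook x = 67 and 87 mm, so an 8 mm pin comes in sideways at x = 77 with about 6 mm to spare either way; past the short lip (inner edge y = -7.5) the hook is drawn 17 mm until the pin sits.
- hook_mid (a point): Middle of the hook, at x = 42, y = 0, z = 11 mm in the hook's frame.
- mat: Green rubber mat, fixed, 200 (x) by 130 (y) by 4 mm; origin centre of its underside, z up. The hook starts on it and ends on it. (Over the bench, beyond x = 0.5 m and above z = 0.35 m near y = 0, hangs a lamp: keep the wrist in front of it.)
- bed (a point): Sloping grey bed of the fixed spring tester, 215 (x) by 130 (y) mm, raised 30 degrees; lower edge 55 mm above the bench. Origin: middle of the lower edge, on the top face; x climbs the slope, z square off the bed. Guide rails 4.5 mm high at y = +-24.5; blue spring housing 32 mm high over x 140 to 212, y within +-34. Its base, 190 by 130 mm, stands below it on the bench.
- pin_near (a point): Bed (75, 0, 20.5) mm: lowest place of the pin with the slide home. The 8 mm steel pin stands square off the bed at y = 0, free from z = 10 (brass shackle) to z = 31 (underside of its 18 mm head, top z = 35). So the hook must come in parallel to the bed, bar near z = 20.5: a tool square to the bed leans 30 degrees.
- pin_far (a point): Bed (95, 0, 20.5) mm: highest place of the pin with the slide home. The pin is clamped on the slide somewhere on the line between pin_near and pin_far, each time elsewhere and not told: feel for it or look. It does not shift along the slide under 25 N.
- gauge: Top of the sprung slide, with the orange pointer and the pin's shackle. Origin: the pointer's centre line, at bed (100, -45, 10) mm when home; axes as the bed's. The hook draws it down the slope (bed -x), 62 mm at most. The spring pulls back with 3.2 N from the start and 160 N/m more (about 9 N at 40 mm; the slide's weight takes off about 1 N) and snaps home if let go.
- mark (a point): Line of the red limit marker (plastic clip 8 mm wide, 10 mm high) on the scale's outer edge beside the pointer; axes as the bed's. It is at bed x = 52 to 72, y = -53, z = 2 mm. The pointer is level with it when both have the same bed x, after a draw of 28 to 48 mm.
- polish_tin: Blue round tin, 68 mm across, 42 high: bystander.
- solder_spool: Grey spool of solder, 67 mm, 32 high: bystander.
- brass_ring: Brass ring, 64 mm across, 12 high: bystander.
- flux_jar: Jar with black lid, 56 mm across, 68 high: bystander.

How it is judged:
By the outcome, as a careful person would: the job done as asked, in the order asked, and still so for the second after the job is handed in, with the robot touching nothing.
It also fails if it takes over 72 s, if anything falls off the work surface, if the arm or the gripper's body presses on something with over 40 N, if the wrist force passes 120 N, or if a joint passes its speed limit or range.

## Working session

There is one attempt and no reset: what is moved stays moved. The work goes in short steps, Python scripts to look and compute and a tool call to move; the robot and the scene stay as the last step left them, time stands still between calls to the robot, and variables do not carry over. Pictures are saved under pics/ and viewed, at most 10 in all, crops included, and the job is handed in when it is done.

Besides the shell and the picture viewer there is one more tool, called after "Call:" by a JSON object that holds its "fn" and its "kwargs", one argument or row to a line. drive_tool: Moves the arm, as the interface text tells. Its arguments: {"type":"object","properties":{"rows":{"type":"array","items":{"type":"array","items":{"type":"array","items":{"type":"number"}}}}},"required":["rows"]}

```bash
mkdir -p pics
python3 - <<'E'
from rig import robot
import cv2,numpy as np
o=robot.get_obs();print({k:np.round(v,3) for k,v in o.items()})
for n in ("scene","side","wrist"):
    cv2.imwrite(f"pics/{n}0.png",robot.get_image(n)); print(n,robot.camera_model(n))
E
```

```text
{'time': np.float64(0.0), 'joint_positions': array([ 1.118,  0.246,  1.559, -0.   ,  1.339, -0.174]), 'dq': array([-0.001,  0.001, -0.003,  0.001, -0.003, -0.   ]), 'tau': array([ 0.0000e+00, -4.2950e+01, -3.2613e+01, -0.0000e+00,  5.0000e-03,
        0.0000e+00]), 'ee_pos': array([0.179, 0.624, 0.247]), 'tool_rot': array([-4.360e-01, -3.111e+00,  3.000e-03]), 'ft_force': array([ 0.726,  0.057, -1.015]), 'wrist_torque': array([ 0.007, -0.016, -0.043]), 'grip_force': np.float64(0.0), 'width': np.float64(1.004)}
scene {'fx': 407.064485526809, 'fy': 407.064485526809, 'cx': 279.68285867604305, 'cy': 200.9028666139276, 'R': array([[ 0.45314977, -0.89143206, -0.00203868],
       [-0.58095026, -0.29358358, -0.75914786],
       [ 0.67613022,  0.34519205, -0.65091502]]), 't': array([-0.28284133,  0.3396885 ,  0.79808641])}
side {'fx': 455.88041746266435, 'fy': 455.88041746266435, 'cx': 272.5535218898592, 'cy': 215.31145380057404, 'R': array([[-0.93494754, -0.35419689,  0.02043664],
       [-0.15678789,  0.36081556, -0.91936374],
       [ 0.31826192, -0.86276109, -0.39287741]]), 't': array([0.4358009 , 0.18541658, 1.08541169])}
wrist {'fx': 356.7601566040936, 'fy': 356.7601566040936, 'cx': 283.6345489947374, 'cy': 214.65273646181612, 'hand_eye': array([[-3.69783229e-04, -9.52471200e-01, -3.04628424e-01,
         7.85886583e-02],
       [ 9.99999611e-01, -1.08135703e-04, -8.75778232e-04,
         9.98834794e-04],
       [ 8.01212335e-04, -3.04628629e-01,  9.52470869e-01,
        -1.24368539e-01],
       [ 0.00000000e+00,  0.00000000e+00,  0.00000000e+00,
         1.00000000e+00]])}
```

View pics/scene0.png

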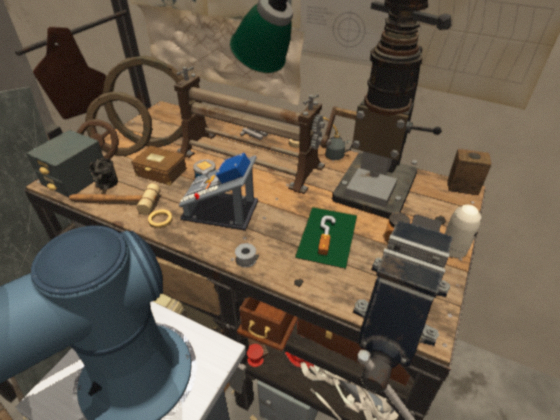

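View pics/side0.png

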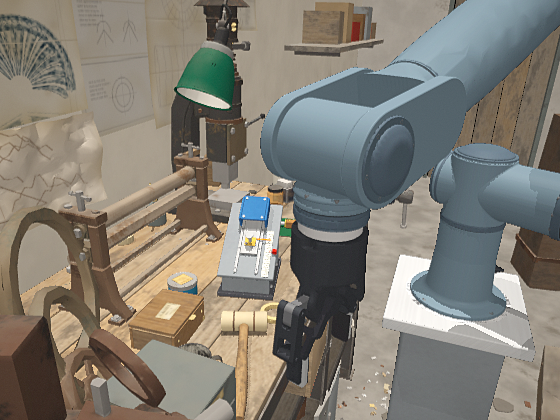

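The scene view shows the hook on its mat near (325,235), with the bend away from the robot at (327,220). The tester is at (220,190), the red marker near (197,196) and the spool at (245,254). The side view shows the tester at (248,245) with the marker at (275,252); the mat is hidden behind it.

```bash
cat > h.py <<'E'
from rig import robot
import cv2,numpy as np
from scipy.spatial.transform import Rotation as Ro
def cam(n,o=None):
    m=robot.camera_model(n); K=np.array([[m['fx'],0,m['cx']],[0,m['fy'],m['cy']],[0,0,1]])
    if n=='wrist':
        T=np.eye(4);T[:3,:3]=Ro.from_rotvec(o['tool_rot']).as_matrix();T[:3,3]=o['ee_pos']
        E=np.linalg.inv(T@m['hand_eye']);return K,E[:3,:3],E[:3,3]
    return K,np.array(m['R']),np.array(m['t'])
def onz(c,uv,z):
    K,R,t=c;d=R.T@np.linalg.inv(K)@np.r_[uv,1.];p=-R.T@t;return p+d*(z-p[2])/d[2]
def proj(c,X):
    K,R,t=c;q=(np.atleast_2d(X)@R.T+t)@K.T;return q[:,:2]/q[:,2:]
def tri(c1,u1,c2,u2):
    P=[c[0]@np.c_[c[1],c[2]] for c in (c1,c2)]
    X=cv2.triangulatePoints(P[0],P[1],np.array(u1,float),np.array(u2,float)).ravel();return X[:3]/X[3]
E
python3 - <<'E'
from h import *
s=cam('scene')
for n,uv,z in [("mat",(313,208),.004),("mat",(357,212),.004),("mat",(347,266),.004),("mat",(297,258),.004),("handle",(324,244),.02),("bend",(327,218),.015),("spool",(245,251),.03),("ring",(160,217),.01),("base",(182,216),.0),("base",(250,224),.0),("base",(257,207),.0)]: print(n,onz(s,uv,z).round(3))
a=cv2.imread('pics/scene0.png');b=cv2.imread('pics/side0.png')
A=cv2.resize(a[140:280,140:380],None,fx=3.3,fy=3.3,interpolation=cv2.INTER_CUBIC)
cv2.imwrite('pics/c1.png',A)
E
```

```text
mat [ 0.604 -0.117  0.004]
mat [ 0.644 -0.235  0.004]
mat [ 0.444 -0.277  0.004]
mat [ 0.412 -0.156  0.004]
handle [ 0.473 -0.203  0.02 ]
bend [ 0.572 -0.172  0.015]
spool [ 0.354 -0.042  0.03 ]
ring [0.372 0.243 0.01 ]
base [0.411 0.2   0.   ]
base [0.469 0.013 0.   ]
base [0.539 0.03  0.   ]
```

View pics/c1.png

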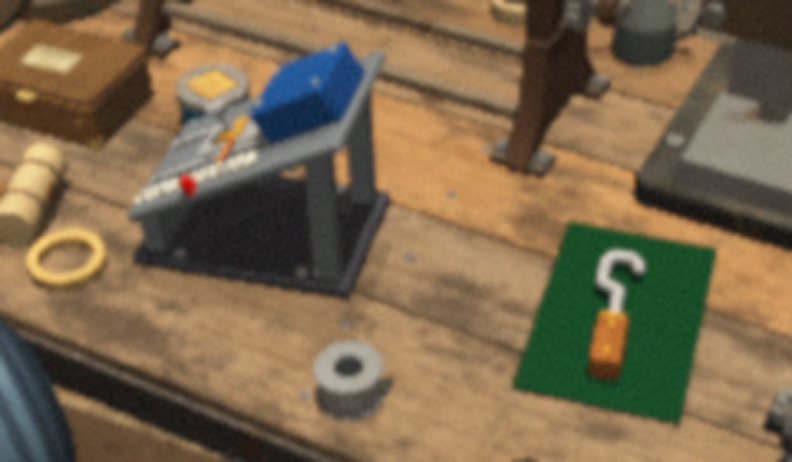

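The bed climbs towards -y (yaw about -73°) and the hook's x points at about +17°. I'll move the wrist camera over the scene, turning about +33° on the way.

Call:
{"fn": "drive_tool", "kwargs": {
  "rows": [
    [[1,15,-40,4,0,0,4],[1,30,-80,7,0,0,8],[1,46,-126,10,0,0,12],[1,63,-172,13,0,0,16],[1,80,-218,16,0,0,20],[1,97,-264,19,0,0,24],[1,114,-310,22,0,0,28],[1,131,-356,25,0,0,31],[1,148,-400,28,0,0,33],[1,160,-430,30,0,0,33]]
  ]
}}

```text
time: 1.15
ee_pos: [0.3392, 0.1926, 0.2784]
tool_rot: [-0.463, 3.106, -0.001]
ft_force: [0.1, 0.3, -0.9]
width: 0.998
grip_force: 0.0
```

Call:
{"fn": "drive_tool", "kwargs": {
  "rows": [
    [[1,10,-30,0,0,0,0],[1,20,-70,0,0,0,0],[1,30,-95,0,0,0,0],[1,30,-95,0,0,0,0],[1,30,-95,0,0,0,0]]
  ]
}}

```text
time: 1.65
ee_pos: [0.3688, 0.0997, 0.2781]
tool_rot: [0.463, -3.107, -0.001]
ft_force: [0.1, 0.1, -0.5]
width: 1.002
grip_force: 0.0
```

Run:
```python
from h import *
import json
o=robot.get_obs();print({k:np.round(v,3) for k,v in o.items()})
im=robot.get_image('wrist');cv2.imwrite('pics/w1.png',im)
json.dump({k:np.array(v).tolist() for k,v in o.items()},open('w1.json','w'))
cv2.imwrite('pics/w1b.png',cv2.resize(im,(784,588),interpolation=cv2.INTER_CUBIC))
```

```text
{'time': np.float64(1.65), 'joint_positions': array([-0.035, -0.476,  2.162,  0.   ,  1.456, -1.902]), 'dq': array([ 0.033, -0.002,  0.   , -0.002,  0.001,  0.001]), 'tau': array([-9.7900e-01, -1.4263e+01, -3.3928e+01, -4.0000e-02, -1.7000e-02,
       -1.8000e-02]), 'ee_pos': array([0.369, 0.1  , 0.278]), 'tool_rot': array([ 4.630e-01, -3.107e+00, -1.000e-03]), 'ft_force': array([ 0.069,  0.134, -0.528]), 'wrist_torque': array([-0.013, -0.006, -0.044]), 'grip_force': np.float64(0.0), 'width': np.float64(1.002)}
```

View pics/w1b.png

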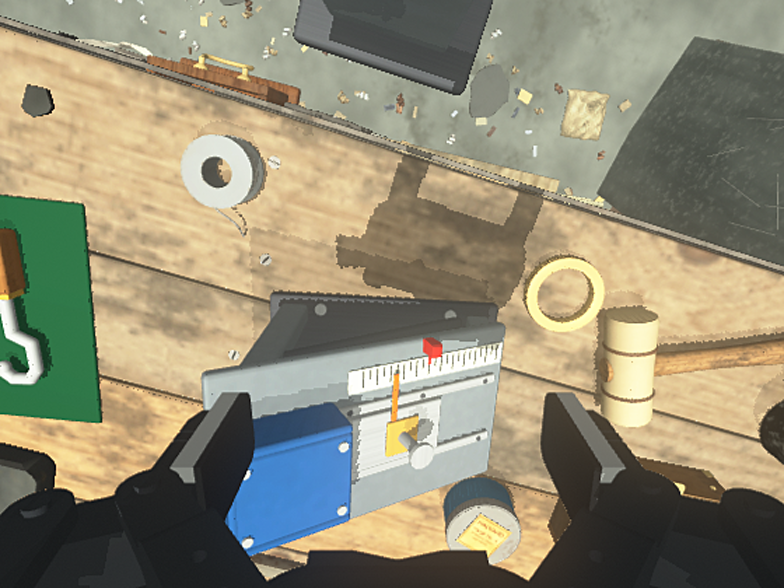

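Wrist view: the tester's ruled edge runs from (204,372) to (505,324), with the red marker at (432,348), the pointer at (396,385) and the pin head at (421,457). The mat is at the left edge, only partly in view. I'll shift -150 mm in y for the second view.

Call:
{"fn": "drive_tool", "kwargs": {
  "rows": [
    [[1,5,-40,5,0,0,0],[1,10,-85,10,0,0,0],[1,10,-130,20,0,0,0],[1,10,-150,20,0,0,0],[1,10,-150,20,0,0,0],[1,10,-150,20,0,0,0]]
  ]
}}

```text
time: 2.3
ee_pos: [0.3788, -0.0491, 0.298]
tool_rot: [0.466, -3.106, -0.001]
ft_force: [0.2, -0.2, 0.8]
width: 1.004
grip_force: 0.0
```

Run:
```python
from h import *
import json
o=robot.get_obs();print({k:np.round(v,3) for k,v in o.items() if k in('time','ee_pos','joint_positions')})
im=robot.get_image('wrist');cv2.imwrite('pics/w2.png',im)
json.dump({k:np.array(v).tolist() for k,v in o.items()},open('w2.json','w'))
cv2.imwrite('pics/w2b.png',cv2.resize(im,(784,588),interpolation=cv2.INTER_CUBIC))
```

```text
{'time': np.float64(2.3), 'joint_positions': array([-4.280e-01, -4.890e-01,  2.135e+00,  1.000e-03,  1.496e+00,
       -2.297e+00]), 'ee_pos': array([ 0.379, -0.049,  0.298])}
```

View pics/w2b.png

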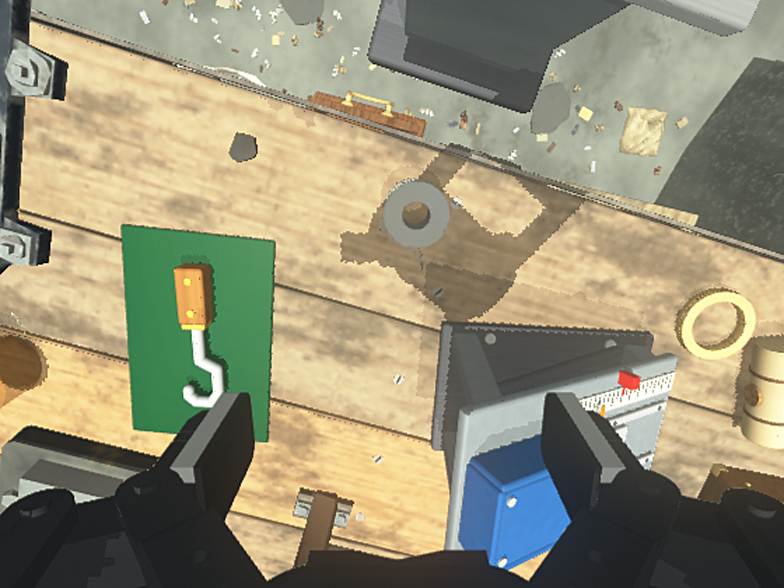

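```bash
cat > fit.py <<'E'
from h import *
import json
from scipy.optimize import least_squares
ld=lambda f:{k:np.array(v) for k,v in json.load(open(f)).items()}
W1=cam('wrist',ld('w1.json'));W2=cam('wrist',ld('w2.json'));S=cam('scene');D=cam('side')
def Tb(p): return Ro.from_euler('z',p[3])*Ro.from_euler('y',-np.pi/6)
def bed(p,X): return Tb(p).apply(np.atleast_2d(X)/1e3)+p[:3]
def hk(p,X): return Ro.from_euler('z',p[3]).apply(np.atleast_2d(X)/1e3)+p[:3]
q=1/1.4
B=[(W1,(505*q,324*q),(0,-65,0)),(W2,(676*q,354*q),(0,-65,0)),(W1,(348*q,408*q),(140,-34,32)),(W1,(352*q,510*q),(140,34,32)),
(S,(180.3,203.6),(0,-65,0)),(S,(243,185.5),(215,-65,0)),(S,(256,156.7),(215,65,0)),(D,(220,275),(0,65,0)),(D,(277,278),(0,-65,0)),(W1,(204*q,372*q),(215,-65,0)),(W2,(458*q,410*q),(215,-65,0)),(W1,(490*q,472*q),(0,65,0))]
fb=lambda p:np.concatenate([proj(c,bed(p,X))[0]-u for c,u,X in B])
r=least_squares(fb,[.42,.11,.055,-1.27],loss='soft_l1');pb=r.x
H=[(W2,(174*q,268*q),(-25,-12,22)),(W2,(206*q,262*q),(-25,12,22)),(W2,(218*q,369*q),(70,14.5,11)),(W2,(218*q,393*q),(94,14.5,11)),(W2,(208*q,404*q),(103,8,11)),(W2,(187*q,391*q),(92,-12.5,11)),(W2,(197*q,357*q),(62,0,11)),
(S,(324.2,244.5),(0,0,22)),(S,(140+598/3.3,140+272/3.3),(70,14.5,11)),(S,(140+640/3.3,140+270/3.3),(92,-12.5,11)),(S,(140+612/3.3,140+254/3.3),(103,8,11))]
fh=lambda p:np.concatenate([proj(c,hk(p,X))[0]-u for c,u,X in H])
rh=least_squares(fh,[.48,-.2,.004,.3],loss='soft_l1');ph=rh.x
M=np.array([onz(W2,(a*q,b*q),.004)[:2] for a,b in[(122,225),(275,241),(268,441),(133,429)]])
if __name__=="__main__":
    print('bed',pb.round(4),np.degrees(pb[3]).round(1));print(fb(pb).reshape(-1,2).round(1).tolist())
    print('hook',ph.round(4),np.degrees(ph[3]).round(1));print(fh(ph).reshape(-1,2).round(1).tolist())
    print('mat',M.round(3).tolist(),M.mean(0),np.linalg.norm(np.diff(M,axis=0),axis=1), np.degrees(np.arctan2(*(M[3]-M[0]+M[2]-M[1])[::-1])))
    # overlays
    def ov(f,c,sc):
        im=cv2.imread(f);im=cv2.resize(im,None,fx=sc,fy=sc,interpolation=cv2.INTER_CUBIC)
        def pl(P,col): cv2.polylines(im,[np.int32(proj(c,P)*sc)],False,col,1)
        pl(bed(pb,[(0,-65,0),(215,-65,0),(215,65,0),(0,65,0),(0,-65,0)]),(255,0,255))
        for y in(-24.5,24.5): pl(bed(pb,[(0,y,4.5),(140,y,4.5)]),(255,0,255))
        pl(bed(pb,[(140,-34,32),(212,-34,32),(212,34,32),(140,34,32),(140,-34,32)]),(255,0,255))
        pl(bed(pb,[(100,-50,10),(100,-10,10)]),(0,255,0));pl(bed(pb,[(75,0,35),(95,0,35)]),(0,0,255))
        pl(hk(ph,[(-25,-12,22),(25,-12,22),(25,12,22),(-25,12,22),(-25,-12,22)]),(255,0,255))
        pl(hk(ph,[(20,0,11),(62,0,11),(70,14.5,11),(94,14.5,11),(103,8,11),(103,-6,11),(97,-12.5,11),(92,-12.5,11)]),(0,0,255))
        return im
    a=ov('pics/w1.png',W1,3)[600:1110,600:1120];b=ov('pics/w2.png',W2,3)[540:900,230:480]
    can=np.zeros((510,775,3),np.uint8);can[:,:520]=a;can[:360,522:772]=b;cv2.imwrite('pics/ov1.png',can)
E
python3 fit.py
```

```text
bed [ 0.4566  0.2078  0.0507 -1.3299] -76.2
[[-0.5, -1.9], [-0.1, -1.1], [2.4, 8.9], [-2.5, 4.9], [-3.0, 3.3], [-2.1, -0.2], [-0.7, -0.8], [-3.7, 0.8], [-4.1, 2.5], [-2.3, 0.2], [3.8, -0.7], [-3.2, -2.4]]
hook [ 0.4726 -0.1985  0.004   0.222 ] 12.7
[[0.3, -0.6], [-1.4, 5.2], [-1.6, 0.2], [-1.0, 0.2], [1.3, -1.8], [-0.3, -1.2], [1.4, 2.1], [-1.8, -2.7], [-0.1, 2.9], [-1.6, -0.3], [0.1, 0.6]]
mat [[0.436, -0.272], [0.411, -0.146], [0.604, -0.109], [0.629, -0.236]] [ 0.52016164 -0.1906016 ] [0.12798731 0.19650649 0.12889926] 10.707832889161715
```

View pics/ov1.png

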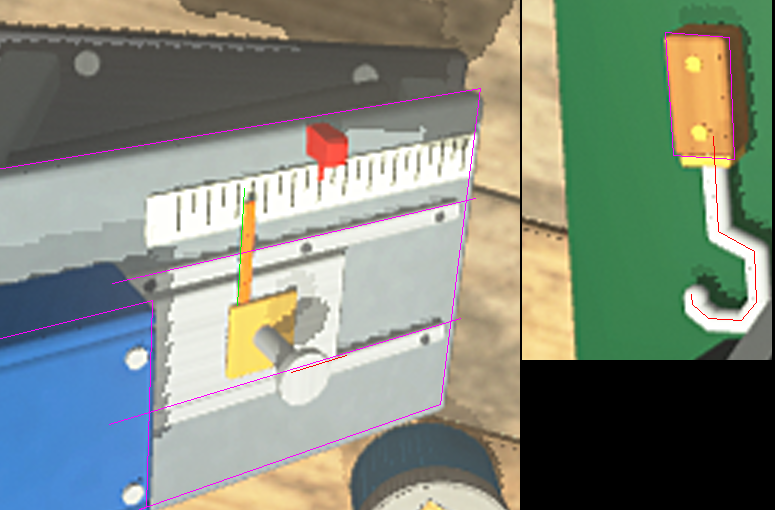

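The overlay fits the hook well; the bed still needs better correspondences. In the w1 crop the rail bolts are at (440,217), (150,287) and (425,339), the pointer runs (245,300)–(250,195), the housing corner is at (150,303), and the pin head centre is at (302,378). Refitting with those.

```bash
cat > fit2.py <<'E'
from fit import *
f=lambda u,v:((600+u)/3,(600+v)/3)
def res(p):
    r=[]
    def a(c,u,X,w=1): r.extend(w*(proj(c,bed(p,X))[0]-u))
    a(W1,f(441,404),(0,65,0));a(W1,f(150,303),(140,-34,32));a(W1,f(150,505),(140,34,32))
    for k,u in enumerate([(440,217),(150,287)]): a(W1,f(*u),(p[4+k],-24.5,4.5))
    a(W1,f(425,339),(p[4],24.5,4.5)); 
    a(W1,f(245,300),(100,p[6],10));a(W1,f(250,195),(100,p[7],10))
    a(S,(256,156.7),(215,65,0),.3);a(D,(220,275),(0,65,0),.3)
    a(W1,f(302,378),(p[8],0,35))
    for X in (): pass
    a(W1,f(325,170),(p[9],-57,2),1)
    r.append((p[2]-.055)/.002); return np.array(r)
r2=least_squares(res,list(pb)+[10,130,-20,-50,85,60],loss='soft_l1');p2=r2.x;pb2=p2[:4]
if __name__=="__main__":
    print(p2[:4].round(4),np.degrees(p2[3]).round(2),p2[4:].round(1));print(res(p2).round(1).tolist())
E
python3 fit2.py
```

```text
[ 0.4587  0.2096  0.052  -1.3425] -76.92 [ 18.2 129.7 -14.2 -50.   92.8  68.7]
[0.2, 2.5, 3.0, 1.4, -0.3, 3.0, 0.1, -0.4, -0.2, -1.7, -0.3, -0.4, -0.7, -0.0, 0.2, 0.0, -0.3, -0.4, -1.5, 0.1, -0.0, -0.1, -0.2, -7.2, -1.5]
```

Call:
{"fn": "drive_tool", "kwargs": {
  "rows": [
    [[0.6,25,-38,-20,0,0,-2],[0.6,50,-76,-50,0,0,-4.4],[0.6,72,-115,-90,0,0,-4.4],[0.6,94,-148,-125,0,0,-4.4],[0.6,94,-148,-165,0,0,-4.4],[0.6,94,-148,-205,0,0,-4.4],[0.6,94,-148,-235,0,0,-4.4],[0.6,94,-148,-235,0,0,-4.4],[0.6,94,-148,-235,0,0,-4.4]]
  ]
}}

```text
time: 3.25
ee_pos: [0.4734, -0.1968, 0.0636]
tool_rot: [0.349, -3.122, -0.001]
ft_force: [0.9, -0.6, 1.2]
width: 0.599
grip_force: 0.0
```

Run:
```python
from fit import *
o=robot.get_obs();print(o['ee_pos'].round(4),o['width'],o['joint_positions'].round(2))
im=robot.get_image('wrist');W=cam('wrist',o);sc=1.4
im=cv2.resize(im,None,fx=sc,fy=sc,interpolation=cv2.INTER_CUBIC)
for P,c in (([(-25,-12,22),(25,-12,22),(25,12,22),(-25,12,22),(-25,-12,22)],(255,0,255)),([(20,0,11),(62,0,11),(70,14.5,11),(94,14.5,11),(103,8,11),(103,-6,11),(97,-12.5,11),(92,-12.5,11)],(0,0,255))): cv2.polylines(im,[np.int32(proj(W,hk(ph,P))*sc)],False,c,1)
T=o['ee_pos'];cv2.circle(im,tuple(int(v) for v in proj(W,[T])[0]*sc),3,(0,255,255),-1)
cv2.imwrite('pics/w3.png',im)
```

```text
[ 0.4734 -0.1968  0.0636] 0.5990077915299807 [-0.62  0.18  2.01  0.    0.95 -2.41]
```

View pics/w3.png

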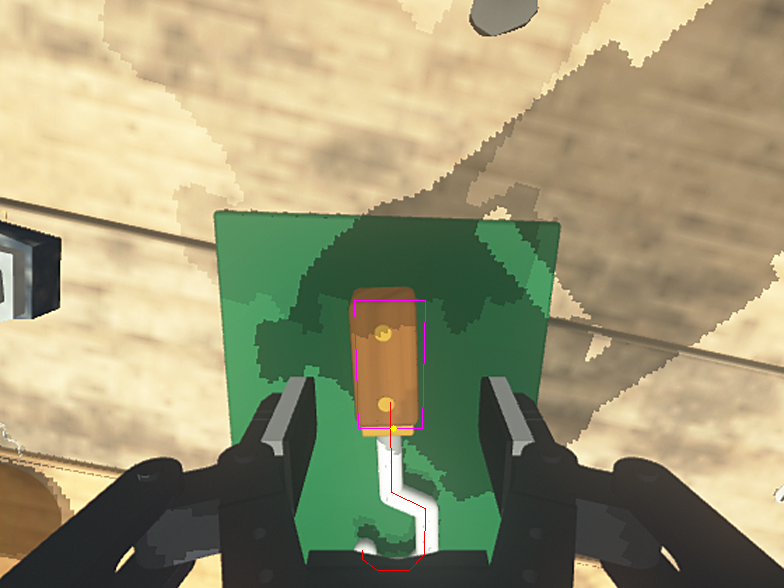

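The handle top is centred at (383,358) against a predicted (391,365), so the hook is about 2 mm nearer the robot, 2.5 mm further to -y, and turned about +1.7°. Correcting, descending and gripping.

Call:
{"fn": "drive_tool", "kwargs": {
  "rows": [
    [[0.6,-3,-4,-10,0,0,1.7],[0.6,-3,-4,-25,0,0,1.7],[0.6,-3,-4,-38,0,0,1.7],[0.6,-3,-4,-38,0,0,1.7],[0.0,-3,-4,-38,0,0,1.7],[0.0,-3,-4,-38,0,0,1.7],[0.0,-3,-4,-38,0,0,1.7],[0.0,-3,-4,-38,0,0,1.7],[0.0,-3,-4,-38,0,0,1.7],[0.0,-3,-4,-38,0,0,1.7]]
  ]
}}

```text
time: 4.3
ee_pos: [0.4709, -0.2026, 0.0266]
tool_rot: [-0.392, 3.115, -0.002]
ft_force: [-0.8, 1.9, 5.4]
width: 0.265
grip_force: 60.0
```

Gripped (22.5 mm opening). Computing the transfer to the tester.

```bash
cat > tgt.py <<'E'
from fit2 import *
RB=Tb(pb2)
Rtool=lambda B: B.as_matrix()@np.array([[-1,0,0],[0,1,0],[0,0,-1.]])
def rel(o,B=RB): # turn about world axes deg to make tool square with bed
    return np.degrees((Ro.from_matrix(Rtool(B))*Ro.from_rotvec(o['tool_rot']).inv()).as_rotvec())
E
python3 - <<'E'
from tgt import *
o=robot.get_obs();print(rel(o).round(2),np.linalg.norm(rel(o)))
for b in [(13,42,110),(13,42,31.5)]: print(b,bed(pb2,b)[0].round(4),((bed(pb2,b)[0]-o['ee_pos'])*1e3).round(1))
print(RB.as_matrix().round(4))
E
```

```text
[-17.19 -28.46 -88.95] 94.9654311145205
(13, 42, 110) [0.4896 0.2617 0.1537] [ 18.8 464.3 127.1]
(13, 42, 31.5) [0.4985 0.2235 0.0858] [ 27.7 426.1  59.1]
[[ 0.196   0.9741 -0.1131]
 [-0.8436  0.2263  0.487 ]
 [ 0.5     0.      0.866 ]]
```

Call:
{"fn": "drive_tool", "kwargs": {
  "rows": [
    [[0,0,0,15,0,0,0],[0,0,0,45,0,0,0],[0,-5,2,90,0,0,0],[0,-15,6,135,0,0,0],[0,-25,10,180,0,0,0],[0,-30,14,220,0,0,0],[0,-30,14,250,0,0,0],[0,-30,14,255,0,0,0],[0,-30,14,255,0,0,0]]
  ]
}}

```text
time: 5.2
ee_pos: [0.4399, -0.1881, 0.2802]
tool_rot: [-0.392, 3.117, -0.001]
ft_force: [0.0, -0.8, -3.2]
width: 0.266
grip_force: 59.2
```

Call:
{"fn": "drive_tool", "kwargs": {
  "rows": [
    [[0,-3,20,0,-1.4,-2.4,-7.4],[0,-8,55,0,-2.9,-4.7,-14.8],[0,-13,95,0,-4.3,-7.1,-22.2],[0,-18,135,0,-5.7,-9.5,-29.6],[0,-20,175,0,-7.2,-11.9,-37.1],[0,-20,215,0,-8.6,-14.2,-44.5],[0,-18,255,0,-10.0,-16.6,-51.9],[0,-12,295,-5,-11.5,-19.0,-59.3],[0,-5,330,-12,-12.9,-21.3,-66.7],[0,5,360,-20,-14.3,-23.7,-74.1]]
  ]
}}

```text
time: 6.2
ee_pos: [0.4381, 0.1471, 0.2628]
tool_rot: [1.179, 2.567, -0.351]
ft_force: [0.7, -0.7, -2.6]
width: 0.265
grip_force: 59.4
```

Call:
{"fn": "drive_tool", "kwargs": {
  "rows": [
    [[0,15,35,-15,-1.4,-2.4,-7.4],[0,30,65,-30,-2.9,-4.7,-14.8],[0,45,90,-45,-2.9,-4.7,-14.8],[0,45,90,-60,-2.9,-4.7,-14.8],[0,45,90,-60,-2.9,-4.7,-14.8],[0,45,90,-60,-2.9,-4.7,-14.8]]
  ]
}}

```text
time: 6.8
ee_pos: [0.4833, 0.2347, 0.204]
tool_rot: [1.473, 2.329, -0.413]
ft_force: [-0.5, 0.6, -1.2]
width: 0.265
grip_force: 59.6
```

Run:
```python
from tgt import *
o=robot.get_obs();print(o['ee_pos'].round(4),o['joint_positions'].round(2),o['ft_force'].round(1),rel(o).round(2))
print('bed tcp',(RB.inv().apply(o['ee_pos']-pb2[:3])*1e3).round(1))
im=robot.get_image('wrist');json.dump({k:np.array(v).tolist() for k,v in o.items()},open('w4.json','w'))
cv2.imwrite('pics/w4.png',im)
cv2.imwrite('pics/w4b.png',cv2.resize(im,(784,588),interpolation=cv2.INTER_CUBIC))
```

```text
[0.4833 0.2347 0.204 ] [ 0.44  0.11  1.84 -0.48  1.28  0.16] [-0.5  0.6 -1.2] [ -2.46  -4.25 -11.39]
bed tcp [ 58.8  30.6 141.3]
```

View pics/w4b.png

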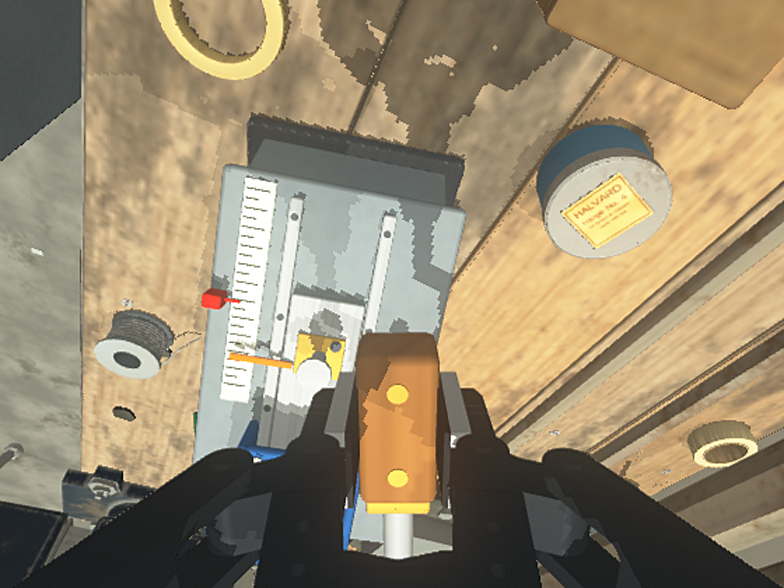

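The wrist view shows the bed clearly: lower corners at (224,166) and (466,211), bolts at (296,215), (281,315) and (389,232), pointer from (232,355) to (290,365), marker line at (236,300), pin head at (314,374). Refitting the bed with these.

```bash
cat > fit3.py <<'E'
from fit import *
f=lambda u,v:((600+u)/3,(600+v)/3)
g=lambda u,v:(u/1.4,v/1.4)
W4=cam('wrist',ld('w4.json'))
def res(p):
    r=[]
    def a(c,u,X,w=1): r.extend(w*(proj(c,bed(p,X))[0]-u))
    a(W1,f(441,404),(0,65,0));a(W1,f(150,303),(140,-34,32));a(W1,f(150,505),(140,34,32))
    a(W1,f(440,217),(p[4],-24.5,4.5));a(W1,f(307,247),(p[5],-24.5,4.5));a(W1,f(425,339),(p[4],24.5,4.5))
    a(W1,f(245,300),(100,p[6],10));a(W1,f(250,195),(100,p[7],10))
    a(W1,f(302,378),(p[8],0,35));a(W1,f(321,172),(p[9],-53,2))
    a(W4,g(224,166),(0,-65,0));a(W4,g(466,211),(0,65,0));a(W4,g(296,215),(p[4],-24.5,4.5));a(W4,g(389,232),(p[4],24.5,4.5));a(W4,g(281,315),(p[5],-24.5,4.5))
    a(W4,g(232,355),(100,p[10],10));a(W4,g(290,365),(100,p[11],10))
    a(W4,g(314,374),(p[8],0,35));a(W4,g(237,300),(p[9],-53,2))
    r.append((p[2]-.055)/.002); return np.array(r)
r2=least_squares(res,list(pb)+[10,60,-20,-50,85,60,-50,-20],loss='soft_l1');p2=r2.x;pb2=p2[:4]
if __name__=="__main__":
    print(p2[:4].round(4),np.degrees(p2[3]).round(2),p2[4:].round(1));print(res(p2)[:-1].reshape(-1,2).round(1).tolist())
E
python3 fit3.py; sed -i s/fit2/fit3/ tgt.py
python3 - <<'E'
from tgt import *
o=robot.get_obs();print(rel(o).round(2))
for b in [(13,42,100),(13,42,31.5)]: print(b,bed(pb2,b)[0].round(4),((bed(pb2,b)[0]-o['ee_pos'])*1e3).round(1))
print(RB.as_matrix().round(4))
E
```

```text
[ 0.4581  0.2083  0.0522 -1.3351] -76.49 [ 18.4  73.9 -14.8 -50.7  92.1  70.9 -46.7 -15. ]
[[0.3, 2.5], [2.3, 2.3], [-0.3, 3.6], [-0.5, -0.2], [-0.6, 0.2], [-0.6, -0.3], [-1.1, -0.0], [-0.5, -0.0], [0.2, 0.1], [-1.8, -3.2], [-0.1, -2.5], [1.5, 0.4], [-0.1, -0.6], [-0.7, -0.0], [0.1, -0.4], [-0.0, 0.2], [0.0, -0.1], [0.0, 0.1], [-4.7, -0.8]]
[ -2.49  -4.11 -10.99]
(13, 42, 100) [0.4899 0.2558 0.1454] [  5.9  21.  -60. ]
(13, 42, 31.5) [0.4978 0.2225 0.086 ] [  13.9  -12.3 -119.4]
[[ 0.2022  0.9723 -0.1168]
 [-0.8421  0.2335  0.4862]
 [ 0.5     0.      0.866 ]]
```

Run:
```python
from tgt import *
m=robot.camera_model('wrist');E=np.array(m['hand_eye']);K=cam('scene')[0]*0+np.array([[m['fx'],0,m['cx']],[0,m['fy'],m['cy']],[0,0,1]])
for d in (-.004,-.002,0,.002):
    out=[]
    for u in [(398,336),(398,501),(360,420),(438,420)]:
        r=E[:3,:3]@np.linalg.inv(K)@np.r_[np.array(u)/1.4,1];P=E[:3,3];out.append(((P+r*(d-P[2])/r[2])*1e3).round(1)[:2].tolist())
    print(d,out)
```

```text
-0.004 [[31.2, 0.6], [-20.6, 0.6], [6.3, -9.9], [6.3, 11.6]]
-0.002 [[30.4, 0.6], [-22.3, 0.6], [5.1, -10.1], [5.1, 11.8]]
0 [[29.6, 0.6], [-23.9, 0.6], [3.9, -10.2], [3.9, 12.0]]
0.002 [[28.8, 0.6], [-25.6, 0.6], [2.6, -10.4], [2.7, 12.1]]
```

Call:
{"fn": "drive_tool", "kwargs": {
  "rows": [
    [[0,3,10,-20,-1.2,-2,-5.5],[0,6,19,-40,-2.5,-4.1,-11],[0,6,19,-60,-2.5,-4.1,-11],[0,6,19,-60,-2.5,-4.1,-11],[0,6,19,-60,-2.5,-4.1,-11]]
  ]
}}

```text
time: 7.35
ee_pos: [0.4907, 0.2543, 0.147]
tool_rot: [1.669, 2.116, -0.445]
ft_force: [0.2, -0.3, -0.8]
width: 0.268
grip_force: 59.6
```

```bash
cat > st.py <<'E'
from tgt import *
def st():
    o=robot.get_obs();print('t',o['time'].round(2),'bed tcp',(RB.inv().apply(o['ee_pos']-pb2[:3])*1e3).round(1),'F bed',RB.inv().apply(o['ft_force']).round(1),'rel',rel(o).round(2),'w',round(float(o['width']),3));return o
def mv(d): print(d,'->',RB.apply(d).round(1))
E
python3 -c "
from st import *
o=st();print(o['joint_positions'].round(2))
for b in [(15,42,31.5),(15,11,31.5)]: print(b,((bed(pb2,b)[0]-o['ee_pos'])*1e3).round(1))"
```

```text
Traceback (most recent call last):
  File "st.py", line 3, in st
    o=robot.get_obs();print('t',o['time'].round(2),'bed tcp',(RB.inv().apply(o['ee_pos']-pb2[:3])*1e3).round(1),'F bed',RB.inv().apply(o['ft_force']).round(1),'rel',rel(o).round(2),'w',round(float(o['width']),3));return o
                                ^^^^^^^^^^^^^^^
AttributeError: 'float' object has no attribute 'round'
```

```bash
sed -i "s/o\['time'\].round(2)/round(float(o['time']),2)/" st.py; python3 -c "
from st import *
o=st();print(o['joint_positions'].round(2))
for b in [(19,45,90),(19,45,31),(19,11,31)]: print(b,((bed(pb2,b)[0]-o['ee_pos'])*1e3).round(1))"
```

```text
t 7.35 bed tcp [ 15.2  42.7 100.6] F bed [-0.1  0.1 -0.9] rel [-0.03  0.12  0.03] w 0.268
[ 0.48  0.27  1.79 -0.53  1.26  0.46]
(19, 45, 90) [ 4.2 -7.8 -7.3]
(19, 45, 31) [ 11.1 -36.5 -58.4]
(19, 11, 31) [-21.9 -44.5 -58.4]
```

Call:
{"fn": "drive_tool", "kwargs": {
  "rows": [
    [[0,3,-9,-14,0,0,0],[0,6,-18,-29,0,0,0],[0,9,-28,-44,0,0,0],[0,11,-36.5,-58.4,0,0,0],[0,11,-36.5,-58.4,0,0,0],[0,11,-36.5,-58.4,0,0,0]]
  ]
}}

```text
time: 7.95
ee_pos: [0.5023, 0.2184, 0.0892]
tool_rot: [1.669, 2.115, -0.443]
ft_force: [0.5, 0.6, -2.3]
width: 0.262
grip_force: 59.6
```

Run:
```python
from st import *
o=st()
W=cam('wrist',o);im=robot.get_image('wrist');sd=robot.get_image('side');sn=robot.get_image('scene')
json.dump({k:np.array(v).tolist() for k,v in o.items()},open('w5.json','w'))
a=cv2.resize(im[40:370,80:420],None,fx=1.4,fy=1.4,interpolation=cv2.INTER_CUBIC)
b=cv2.resize(sd[180:310,200:310],None,fx=2.8,fy=2.8,interpolation=cv2.INTER_CUBIC)
c=cv2.resize(sn[140:240,170:280],None,fx=2.1,fy=2.1,interpolation=cv2.INTER_CUBIC)
can=np.zeros((590,790,3),np.uint8);can[:a.shape[0],:a.shape[1]]=a;can[:b.shape[0],480:480+b.shape[1]]=b;can[370:370+c.shape[0],480:480+c.shape[1]]=c
cv2.imwrite('pics/c5.png',can)
for d in [(0,-10,0),(-10,0,0),(0,0,10)]: mv(d)
```

```text
t 7.95 bed tcp [18.9 45.6 31.8] F bed [-1.6  0.6 -1.7] rel [-0.07  0.19  0.03] w 0.262
(0, -10, 0) -> [-9.7 -2.3 -0. ]
(-10, 0, 0) -> [-2.   8.4 -5. ]
(0, 0, 10) -> [-1.2  4.9  8.7]
```

View pics/c5.png

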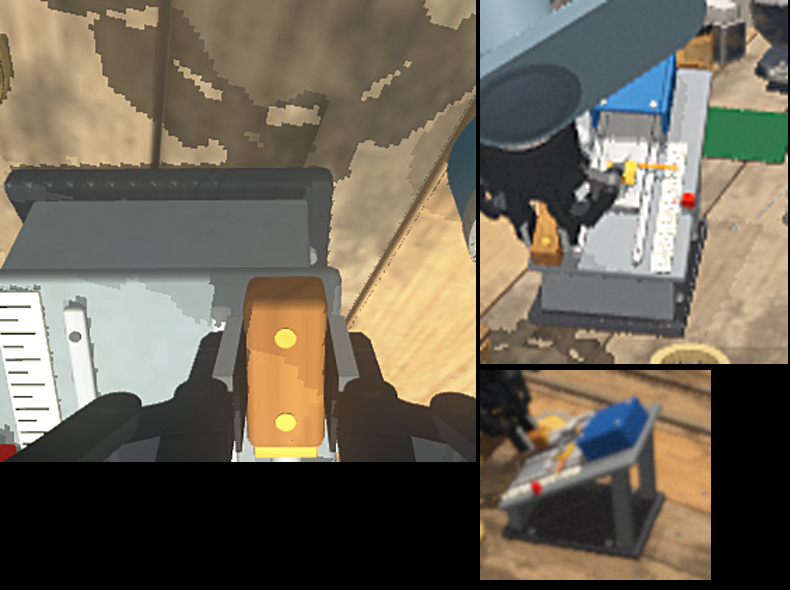

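The side view shows pointer and marker in the clear, with the hook held beside the pin on the far side. Now sliding sideways to take in the pin.

Call:
{"fn": "drive_tool", "kwargs": {
  "rows": [
    [[0,-7,-1.7,0,0,0,0],[0,-14,-3.4,0,0,0,0],[0,-20,-4.8,-0.5,0,0,0],[0,-23,-5.5,-0.5,0,0,0],[0,-25.5,-6.1,-0.5,0,0,0],[0,-28,-6.7,-0.5,0,0,0],[0,-28,-6.7,-0.5,0,0,0]]
  ]
}}

```text
time: 8.8
ee_pos: [0.4732, 0.2116, 0.087]
tool_rot: [1.668, 2.117, -0.446]
ft_force: [-1.4, 1.0, -0.9]
width: 0.268
grip_force: 60.0
```

```bash
python3 -c "
from st import *
o=st()"
```

```text
t 8.8 bed tcp [17.6 15.7 30. ] F bed [-1.6 -1.1 -0.1] rel [-0.01  0.05  0.01] w 0.268
```

Call:
{"fn": "drive_tool", "kwargs": {
  "rows": [
    [[0,-3,-0.7,0,0,0,0],[0,-6,-1.4,0,0,0,0],[0,-9,-2.1,0,0,0,0],[0,-12,-2.9,0,0,0,0],[0,-14.5,-3.5,0,0,0,0],[0,-16.5,-4,0,0,0,0],[0,-16.5,-4,0,0,0,0]]
  ]
}}

```text
time: 9.5
ee_pos: [0.457, 0.2079, 0.0869]
tool_rot: [1.668, 2.117, -0.444]
ft_force: [0.7, 3.3, -3.5]
width: 0.267
grip_force: 59.6
```

```bash
python3 -c "
from st import *
o=st()"
```

```text
t 9.5 bed tcp [17.3 -0.9 30. ] F bed [-4.4  1.4 -1.5] rel [-0.08  0.09 -0.03] w 0.267
```

Call:
{"fn": "drive_tool", "kwargs": {
  "rows": [
    [[0,-0.6,2.5,-1.5,0,0,0],[0,-1.2,5.1,-3,0,0,0],[0,-1.8,7.6,-4.5,0,0,0],[0,-2.4,10.1,-6,0,0,0],[0,-2.8,11.8,-7,0,0,0],[0,-2.8,11.8,-7,0,0,0]]
  ]
}}

```text
time: 10.1
ee_pos: [0.454, 0.2195, 0.0798]
tool_rot: [1.668, 2.117, -0.446]
ft_force: [0.5, -0.6, -2.6]
width: 0.264
grip_force: 59.7
```

```bash
cat >> st.py <<'E'
def vis(c=None):
    im=robot.get_image('side');h=cv2.cvtColor(im,cv2.COLOR_BGR2HSV).astype(int)[225:275,230:300];H,S_,V=h[...,0],h[...,1],h[...,2]
    for n,m in(('orange',(H>8)&(H<18)&(S_>170)&(V>150)),('red',((H<6)|(H>174))&(S_>170)&(V>100))):
        y,x=np.nonzero(m);print(n,m.sum(),(x.mean()+230).round(2) if m.any() else None,(y.mean()+225).round(2) if m.any() else None)
E
python3 -c "
from st import *
o=st();vis()
print(proj(D,bed(pb2,[(100,-45,10),(70,-45,10),(p2[9],-60,6)])).round(1))"
```

```text
t 10.1 bed tcp [ 3.4 -1.1 29.8] F bed [-0.7  0.3 -2.6] rel [-0.    0.04 -0.02] w 0.264
orange 2 258.5 238.5
red 18 274.11 251.0
[[268.8 239.9]
 [267.2 250.6]
 [273.7 251.7]]
```

No contact yet, as expected. First sharpening the marker-to-pointer distance from the existing images.

Run:
```python
from st import *
def onb(c,uv,z):
    K,R,t=c;Rb=RB.as_matrix();d=Rb.T@R.T@np.linalg.inv(K)@np.r_[uv,1.];p=Rb.T@(-R.T@t-pb2[:3]);q=p+d*(z/1e3-p[2])/d[2];return (q*1e3).round(1)
for f,c,bx in(('w1',W1,(270,310,260,330)),('w4',W4,(140,212,190,275))):
    im=cv2.imread(f'pics/{f}.png');h=cv2.cvtColor(im,cv2.COLOR_BGR2HSV).astype(int)
    H,S_,V=h[...,0],h[...,1],h[...,2];box=np.zeros(H.shape,bool)
    if f=='w1': box[240:300,270:330]=1
    else: box[195:275,140:212]=1
    o_=box&(H>8)&(H<20)&(S_>150)&(V>120);r_=box&((H<7)|(H>173))&(S_>150)&(V>80)
    K,R,t=c;print(f,'cam in bed',(RB.inv().apply(-R.T@t-pb2[:3])*1e3).round())
    P=np.array([onb(c,(u,v),10) for v,u in np.argwhere(o_)]);print('orange',len(P),P.min(0),P.max(0))
    for a in range(-56,-10,6):
        q=P[(P[:,1]>=a)&(P[:,1]<a+6)]
        if len(q): print(a,len(q),q[:,0].mean().round(1),q[:,0].min(),q[:,0].max())
    Q=np.array([onb(c,(u,v),2) for v,u in np.argwhere(r_)]);print('red@2',len(Q))
    for a in range(-74,-44,3):
        q=Q[(Q[:,1]>=a)&(Q[:,1]<a+3)]
        if len(q): print(a,len(q),q[:,0].mean().round(1),q[:,0].min(),q[:,0].max())
```

```text
w1 cam in bed [ 253. -192.  259.]
orange 117 [ 81.9 -48.5  10. ] [101.9 -13.3  10. ]
-50 14 99.5 98.4 100.7
-44 23 99.8 98.1 101.5
-38 23 99.8 97.8 101.9
-32 20 99.8 98.3 101.8
-26 22 99.7 97.9 101.4
-20 14 99.7 98.6 101.0
-14 1 81.9 81.9 81.9
red@2 146
-68 4 73.2 68.9 75.7
-65 14 71.8 66.4 74.5
-62 30 68.4 60.2 75.2
-59 39 67.4 59.9 75.1
-56 31 65.4 59.5 72.5
-53 22 65.3 59.3 70.0
-50 6 69.0 68.3 69.7
w4 cam in bed [-12.  11. 270.]
orange 164 [ 98.3 -48.1  10. ] [102. -15.  10.]
-50 23 100.1 98.4 101.9
-44 31 100.0 98.4 102.0
-38 29 99.9 98.3 101.8
-32 27 99.8 98.3 101.9
-26 29 99.9 98.3 101.9
-20 25 99.8 98.3 101.9
red@2 210
-71 7 74.0 71.7 76.4
-68 45 73.3 67.9 77.7
-65 54 72.1 66.7 77.4
-62 53 72.4 66.8 77.7
-59 28 72.3 67.1 77.1
-56 10 71.2 69.3 72.5
-53 8 71.3 70.7 71.9
-50 5 71.3 70.6 72.0
```

Pointer home reads 100.0 and marker ≈ 70.6, so the draw is ≈ 29.4 mm. Now a light tug to seat the hook and feel for contact.

Call:
{"fn": "drive_tool", "kwargs": {
  "rows": [
    [[0,-0.3,1.3,-0.7,0,0,0],[0,-0.6,2.5,-1.5,0,0,0],[0,-0.8,3.4,-2,0,0,0],[0,-0.8,3.4,-2,0,0,0],[0,-0.8,3.4,-2,0,0,0]]
  ]
}}

```text
time: 10.65
ee_pos: [0.4534, 0.2228, 0.078]
tool_rot: [1.668, 2.117, -0.446]
ft_force: [-0.2, -0.0, -1.8]
width: 0.263
grip_force: 59.7
```

```bash
cat >> st.py <<'E'
def fm(n=6):
    F=[]
    for i in range(n): robot.get_image('side');F.append(RB.inv().apply(robot.get_obs()['ft_force']))
    F=np.array(F);print('meanF bed',F.mean(0).round(2),'sd',F.std(0).round(2))
E
python3 - <<'E'
from st import *
o=st();vis();fm()
W=cam('wrist',o);im=robot.get_image('wrist')
cv2.imwrite('pics/w6.png',im)
print(proj(W,bed(pb2,[(100,-48,10),(100,-30,10),(p2[8],0,35),(70.6,-50,4),(70.6,-62,8)])).round(1))
# final pose guess
o2=dict(o);o2['ee_pos']=o['ee_pos']+RB.apply([-.030,0,0]);W=cam('wrist',o2)
print(proj(W,bed(pb2,[(70.6,-48,10),(70.6,-30,10),(70.6,-50,4),(70.6,-62,8)])).round(1))
E
```

```text
t 10.65 bed tcp [-0.4 -1.  29.9] F bed [-0.9 -0.2 -1.5] rel [-0.01  0.06 -0.  ] w 0.263
orange 2 258.5 238.5
red 18 274.11 251.0
meanF bed [-1.21 -0.07 -1.79] sd [0.4  0.62 0.55]
[[196.7 449.7]
 [229.9 449.7]
 [285.6 487. ]
 [191.4 397.7]
 [166.5 403.8]]
[[196.8 450.5]
 [230.  450.5]
 [195.7 440.5]
 [172.  447.1]]
```

Call:
{"fn": "drive_tool", "kwargs": {
  "rows": [
    [[0,-0.2,0.8,-0.5,0,0,0],[0,-0.4,1.7,-1,0,0,0],[0,-0.4,1.7,-1,0,0,0]]
  ]
}}

```text
time: 11.35
ee_pos: [0.4529, 0.2245, 0.0768]
tool_rot: [1.668, 2.117, -0.446]
ft_force: [-0.9, 0.0, -2.3]
width: 0.266
grip_force: 59.7
```

```bash
python3 -c "
from st import *
st();fm(5)"
```

```text
t 11.35 bed tcp [-2.5 -1.  29.8] F bed [-1.4 -0.9 -1.9] rel [-0.01  0.05 -0.01] w 0.266
meanF bed [-0.8   0.01 -2.13] sd [0.43 0.22 0.24]
```

Call:
{"fn": "drive_tool", "kwargs": {
  "rows": [
    [[0,-0.2,0.8,-0.5,0,0,0],[0,-0.4,1.7,-1,0,0,0],[0,-0.4,1.7,-1,0,0,0]]
  ]
}}

```text
time: 11.9
ee_pos: [0.4525, 0.2262, 0.0759]
tool_rot: [1.668, 2.117, -0.446]
ft_force: [-0.1, 0.0, -0.8]
width: 0.264
grip_force: 59.7
```

```bash
python3 -c "
from st import *
st();fm(5);vis()"
```

```text
t 11.9 bed tcp [-4.5 -1.  29.9] F bed [-0.5 -0.1 -0.7] rel [-0.01  0.05 -0.01] w 0.264
meanF bed [-1.21  0.22 -1.83] sd [0.39 0.8  0.48]
orange 1 259.0 238.0
red 17 274.0 251.0
```

Call:
{"fn": "drive_tool", "kwargs": {
  "rows": [
    [[0,-0.2,0.8,-0.5,0,0,0],[0,-0.4,1.7,-1,0,0,0],[0,-0.4,1.7,-1,0,0,0]]
  ]
}}

```text
time: 12.5
ee_pos: [0.4522, 0.2277, 0.075]
tool_rot: [1.668, 2.116, -0.446]
ft_force: [0.9, -3.0, -0.4]
width: 0.26
grip_force: 59.7
```

```bash
python3 -c "
from st import *
st();fm(5)"
```

```text
t 12.5 bed tcp [-6.2 -0.9 29.9] F bed [ 2.5  0.2 -1.9] rel [ 0.03  0.06 -0.  ] w 0.26
meanF bed [ 1.76  0.04 -2.01] sd [0.39 0.22 0.38]
```

Call:
{"fn": "drive_tool", "kwargs": {
  "rows": [
    [[0,-0.2,0.8,-0.5,0,0,0],[0,-0.4,1.7,-1,0,0,0],[0,-0.4,1.7,-1,0,0,0]]
  ]
}}

```text
time: 13.05
ee_pos: [0.4517, 0.2297, 0.0739]
tool_rot: [1.668, 2.117, -0.446]
ft_force: [0.4, -2.7, -1.1]
width: 0.267
grip_force: 59.7
```

```bash
python3 -c "
from st import *
st();fm(5);vis()"
```

```text
t 13.05 bed tcp [-8.6 -0.9 29.9] F bed [ 1.9 -0.3 -2.3] rel [-0.01  0.06 -0.01] w 0.267
meanF bed [ 1.5  -0.02 -1.85] sd [0.42 0.32 0.42]
orange 2 264.0 239.5
red 18 274.11 251.0
```

Caught: Fx steps by about 3 N between -4.5 and -6.2. Easing back in fine steps to pin down the contact point.

Call:
{"fn": "drive_tool", "kwargs": {
  "rows": [
    [[0,0.2,-1,0.6,0,0,0],[0,0.5,-2.1,1.25,0,0,0],[0,0.5,-2.1,1.25,0,0,0]]
  ]
}}

```text
time: 13.65
ee_pos: [0.4524, 0.2274, 0.0753]
tool_rot: [1.668, 2.116, -0.446]
ft_force: [0.1, -3.0, -1.5]
width: 0.268
grip_force: 59.7
```

```bash
python3 -c "
from st import *
st();fm(4)"
```

```text
t 13.65 bed tcp [-5.8 -0.9 30. ] F bed [ 1.7 -0.6 -2.8] rel [-0.02  0.07  0.01] w 0.268
meanF bed [ 1.91  0.12 -1.66] sd [0.57 0.26 0.13]
```

Call:
{"fn": "drive_tool", "kwargs": {
  "rows": [
    [[0,0.1,-0.5,0.3,0,0,0],[0,0.1,-0.5,0.3,0,0,0]]
  ]
}}

```text
time: 14.05
ee_pos: [0.4524, 0.227, 0.0755]
tool_rot: [1.668, 2.117, -0.445]
ft_force: [0.8, -1.0, -1.2]
width: 0.265
grip_force: 59.7
```

```bash
python3 -c "
from st import *
st();fm(4)"
```

```text
t 14.05 bed tcp [-5.4 -0.9 29.9] F bed [ 0.4  0.5 -1.7] rel [-0.03  0.06 -0.  ] w 0.265
meanF bed [ 0.78  0.3  -2.01] sd [0.42 0.58 0.26]
```

Call:
{"fn": "drive_tool", "kwargs": {
  "rows": [
    [[0,0.1,-0.5,0.3,0,0,0],[0,0.1,-0.5,0.3,0,0,0]]
  ]
}}

```text
time: 14.45
ee_pos: [0.4525, 0.2266, 0.0758]
tool_rot: [1.668, 2.117, -0.445]
ft_force: [0.3, -0.6, -1.2]
width: 0.265
grip_force: 59.7
```

```bash
python3 -c "
from st import *
st();fm(4)"
```

```text
t 14.45 bed tcp [-4.8 -0.9 30. ] F bed [-0.   0.2 -1.3] rel [-0.03  0.07  0.  ] w 0.265
meanF bed [ 0.47  0.07 -1.54] sd [0.54 0.23 0.49]
```

Contact loads up around -5.7. Taking baseline images, then drawing.

Run:
```python
from st import *
for n in('side','scene'):
    cv2.imwrite(f'pics/{n}_home.png',np.mean([robot.get_image(n).astype(float) for _ in range(4)],0).astype(np.uint8))
```

Call:
{"fn": "drive_tool", "kwargs": {
  "rows": [
    [[0,-0.4,1.7,-1,0,0,0],[0,-1,4.2,-2.5,0,0,0],[0,-1.6,6.7,-4,0,0,0],[0,-2.2,9.3,-5.5,0,0,0],[0,-2.8,11.8,-7,0,0,0],[0,-3.4,14.3,-8.5,0,0,0],[0,-4,16.8,-10,0,0,0],[0,-4.6,19.4,-11.5,0,0,0],[0,-5,21.1,-12.5,0,0,0],[0,-5.4,22.7,-13.5,0,0,0]]
  ]
}}

```text
time: 16.05
ee_pos: [0.447, 0.249, 0.0623]
tool_rot: [1.667, 2.116, -0.447]
ft_force: [1.0, -5.9, 2.0]
width: 0.266
grip_force: 59.6
```

```bash
cat > sh.py <<'E'
from st import *
def shift():
    for n,c in(('side',D),('scene',S)):
        h=cv2.imread(f'pics/{n}_home.png');im=np.mean([robot.get_image(n).astype(float) for _ in range(4)],0).astype(np.uint8);cv2.imwrite(f'pics/{n}_now.png',im)
        f=lambda a:(lambda b:b[...,2]-b[...,0])(a.astype(np.float32))  # red minus blue: picks yellow/orange
        P=proj(c,bed(pb2,[(100,-38,10)]))[0];w=(6,4) if n=='side' else (6,6)
        u,v=np.round(P).astype(int);k=4
        Hh=cv2.resize(f(h),None,fx=k,fy=k,interpolation=cv2.INTER_CUBIC);Nn=cv2.resize(f(im),None,fx=k,fy=k,interpolation=cv2.INTER_CUBIC)
        T=Hh[(v-w[1])*k:(v+w[1])*k,(u-w[0])*k:(u+w[0])*k]
        best=[]
        for s in np.arange(20,38,.5):
            q=proj(c,bed(pb2,[(100-s,-38,10)]))[0]-P
            x,y=((u-w[0]+q[0])*k,(v-w[1]+q[1])*k)
            B=cv2.getRectSubPix(Nn,(T.shape[1],T.shape[0]),(x+(T.shape[1]-1)/2,y+(T.shape[0]-1)/2))
            best.append((np.corrcoef(T.ravel(),B.ravel())[0,1],s))
        b=sorted(best)[::-1][:4];print(n,[(round(float(a),3),float(s)) for a,s in b])
E
python3 -c "
from sh import *
st();fm(3);shift();vis()"
```

```text
t 16.05 bed tcp [-31.6  -1.   29.8] F bed [ 6.2 -0.4 -1.3] rel [0.06 0.05 0.01] w 0.266
meanF bed [ 5.34 -0.58 -1.79] sd [0.28 0.19 0.54]
side [(0.918, 26.5), (0.909, 26.0), (0.875, 27.0), (0.844, 25.5)]
scene [(0.691, 25.5), (0.689, 26.0), (0.687, 25.0), (0.683, 26.5)]
orange 2 258.5 248.0
red 18 274.11 251.0
```

Model, force and vision agree on a draw of about 26 mm. About 3 mm more, then check by eye.

Call:
{"fn": "drive_tool", "kwargs": {
  "rows": [
    [[0,-0.3,1.3,-0.75,0,0,0],[0,-0.6,2.6,-1.5,0,0,0],[0,-0.6,2.6,-1.5,0,0,0]]
  ]
}}

```text
time: 16.95
ee_pos: [0.4464, 0.2515, 0.0608]
tool_rot: [1.667, 2.116, -0.447]
ft_force: [0.8, -5.9, 1.8]
width: 0.268
grip_force: 59.6
```

Run:
```python
from sh import *
st();fm(3);shift()
a=cv2.imread('pics/side_now.png');b=cv2.imread('pics/scene_now.png')
A=cv2.resize(a[225:270,240:290],None,fx=9,fy=9,interpolation=cv2.INTER_CUBIC);B=cv2.resize(b[175:215,180:220],None,fx=8,fy=8,interpolation=cv2.INTER_CUBIC)
for c,im,o,k in((D,A,(240,225),9),(S,B,(180,175),8)):
    P=proj(c,bed(pb2,[(70.6,-70,10),(70.6,-64,10)]));cv2.polylines(im,[np.int32((P-o+.5)*k)],False,(255,0,255),1)
can=np.zeros((410,780,3),np.uint8);can[:405,:450]=A;can[:320,455:775]=B;cv2.imwrite('pics/c7.png',can)
```

```text
t 16.95 bed tcp [-34.6  -1.   29.8] F bed [ 6.  -0.6 -1.4] rel [0.06 0.04 0.01] w 0.268
meanF bed [ 5.48 -0.18 -2.72] sd [0.07 0.24 0.52]
side [(0.911, 29.5), (0.905, 29.0), (0.867, 30.0), (0.848, 28.5)]
scene [(0.673, 28.5), (0.673, 29.0), (0.67, 28.0), (0.665, 29.5)]
```

View pics/c7.png

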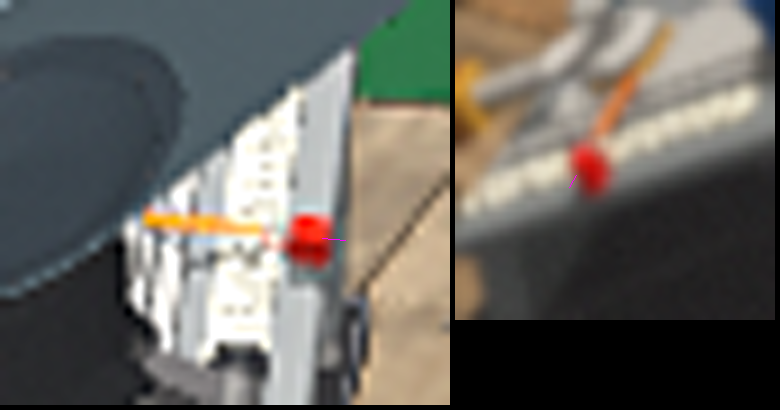

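Both views show the pointer meeting the red marker's line: in the side view the pointer ends at (265,232) with the marker line at (275,240), the offset being the pointer's extra height. Holding over 2 s.

Call:
{"fn": "drive_tool", "kwargs": {
  "rows": [
    [[0,0,0.2,-0.1,0,0,0],[0,0,0.2,-0.1,0,0,0],[0,0,0.2,-0.1,0,0,0],[0,0,0.2,-0.1,0,0,0],[0,0,0.2,-0.1,0,0,0],[0,0,0.2,-0.1,0,0,0],[0,0,0.2,-0.1,0,0,0],[0,0,0.2,-0.1,0,0,0],[0,0,0.2,-0.1,0,0,0],[0,0,0.2,-0.1,0,0,0]]
  ]
}}

```text
time: 18.5
ee_pos: [0.4464, 0.2516, 0.0608]
tool_rot: [1.667, 2.116, -0.448]
ft_force: [0.7, -6.7, 1.5]
width: 0.267
grip_force: 59.6
```

Run:
```python
from sh import *
st()
for c,o,k in((D,(240,225),9),(S,(180,175),8)):
    print(((proj(c,bed(pb2,[(70.8,-48,10),(70.8,-20,10),(70.6,-52,4),(70.6,-61,7)]))-o+.5)*k).round(0).tolist())
```

```text
t 18.5 bed tcp [-34.6  -1.   29.8] F bed [ 6.5 -0.9 -2.1] rel [0.07 0.04 0.02] w 0.267
[[261.0, 233.0], [154.0, 225.0], [278.0, 248.0], [311.0, 244.0]]
[[141.0, 145.0], [172.0, 93.0], [146.0, 166.0], [130.0, 177.0]]
```

Call:
{"fn": "drive_tool", "kwargs": {
  "rows": [
    [[0,0,0,0,0,0,0],[0,0,0,0,0,0,0],[0,0,0,0,0,0,0],[0,0,0,0,0,0,0],[0,0,0,0,0,0,0],[0,0,0,0,0,0,0],[0,0,0,0,0,0,0],[0,0,0,0,0,0,0],[0,0,0,0,0,0,0],[0,0,0,0,0,0,0]]
  ]
}}

```text
time: 19.5
ee_pos: [0.4465, 0.2516, 0.0608]
tool_rot: [1.667, 2.116, -0.448]
ft_force: [0.2, -5.4, 1.3]
width: 0.264
grip_force: 59.6
```

Held more than 2.5 s. Easing back at about 15 mm/s.

Call:
{"fn": "drive_tool", "kwargs": {
  "rows": [
    [[0,0.3,-1.3,0.8,0,0,0],[0,0.6,-2.5,1.5,0,0,0],[0,0.9,-3.8,2.3,0,0,0],[0,1.2,-5.1,3,0,0,0],[0,1.5,-6.3,3.8,0,0,0],[0,1.8,-7.6,4.5,0,0,0],[0,2.1,-8.8,5.3,0,0,0],[0,2.4,-10.1,6,0,0,0],[0,2.7,-11.4,6.8,0,0,0],[0,3,-12.6,7.5,0,0,0]]
  ]
}}

```text
time: 20.5
ee_pos: [0.4495, 0.2394, 0.0683]
tool_rot: [1.668, 2.117, -0.445]
ft_force: [0.7, -3.4, 0.1]
width: 0.266
grip_force: 59.6
```

Call:
{"fn": "drive_tool", "kwargs": {
  "rows": [
    [[0,0.3,-1.3,0.8,0,0,0],[0,0.6,-2.5,1.5,0,0,0],[0,0.9,-3.8,2.3,0,0,0],[0,1.2,-5.1,3,0,0,0],[0,1.5,-6.3,3.8,0,0,0],[0,1.8,-7.6,4.5,0,0,0],[0,2.1,-8.8,5.3,0,0,0],[0,2.4,-10.1,6,0,0,0],[0,2.6,-11,6.5,0,0,0],[0,2.8,-11.8,7,0,0,0]]
  ]
}}

```text
time: 21.5
ee_pos: [0.4523, 0.2276, 0.0752]
tool_rot: [1.668, 2.117, -0.445]
ft_force: [-0.2, -1.8, -1.2]
width: 0.263
grip_force: 59.6
```

Call:
{"fn": "drive_tool", "kwargs": {
  "rows": [
    [[0,0.2,-0.8,0.5,0,0,0],[0,0.4,-1.7,1,0,0,0],[0,0.6,-2.5,1.5,0,0,0],[0,0.6,-2.5,1.5,0,0,0]]
  ]
}}

```text
time: 21.9
ee_pos: [0.4528, 0.2252, 0.0767]
tool_rot: [1.668, 2.117, -0.445]
ft_force: [-0.0, -0.1, -2.2]
width: 0.266
grip_force: 59.7
```

```bash
python3 -c "
from st import *
o=st();fm(3);vis()
print(((bed(pb2,(11.5,-1,30))[0]-o['ee_pos'])*1e3).round(1))"
```

```text
t 21.9 bed tcp [-3.2 -0.9 30. ] F bed [-1.  -0.1 -1.9] rel [-0.04  0.06 -0.  ] w 0.266
meanF bed [-1.31 -0.15 -1.74] sd [0.27 0.18 0.24]
orange 1 259.0 238.0
red 19 274.21 251.05
[  2.9 -12.4   7.4]
```

Call:
{"fn": "drive_tool", "kwargs": {
  "rows": [
    [[0,0.7,-3,1.8,0,0,0],[0,1.4,-6,3.6,0,0,0],[0,2.2,-9.3,5.5,0,0,0],[0,3,-12.4,7.4,0,0,0],[0,3,-12.4,7.4,0,0,0]]
  ]
}}

```text
time: 22.6
ee_pos: [0.4562, 0.2123, 0.0845]
tool_rot: [1.669, 2.116, -0.445]
ft_force: [0.4, 0.8, -2.2]
width: 0.265
grip_force: 59.7
```

Call:
{"fn": "drive_tool", "kwargs": {
  "rows": [
    [[0,3,0.7,0,0,0,0],[0,6,1.4,0,0,0,0],[0,9,2.2,0,0,0,0],[0,12,2.9,0,0,0,0],[0,15,3.6,0,0,0,0],[0,15,3.6,0,0,0,0]]
  ]
}}

```text
time: 23.2
ee_pos: [0.4714, 0.2164, 0.0842]
tool_rot: [1.668, 2.116, -0.445]
ft_force: [-0.2, -0.6, -2.6]
width: 0.264
grip_force: 59.7
```

Call:
{"fn": "drive_tool", "kwargs": {
  "rows": [
    [[0,4,1,0,0,0,0],[0,9,2.2,0,0,0,0],[0,14,3.4,0,0,0,0],[0,21,5,0,0,0,0],[0,29,7,0,0,0,0],[0,29,7,0,0,0,0]]
  ]
}}

```text
time: 23.8
ee_pos: [0.5013, 0.2235, 0.0844]
tool_rot: [1.668, 2.116, -0.444]
ft_force: [0.2, -0.0, -1.6]
width: 0.263
grip_force: 59.6
```

```bash
python3 -c "
from st import *
o=st();vis()
# placing: original grasp pose orientation
R0=Ro.from_rotvec([-0.392,3.115,-0.002]);c,s=np.cos,np.sin
ym=np.radians(10.7)
Bm=Ro.from_euler('z',ym);M0=M.mean(0)
r=rel(o,Bm);print('turn',r.round(2),np.linalg.norm(r).round(1))
# hook mid (42,0) at mat centre; TCP at hook x tx
print(np.degrees(ym));
for tx in(0,4,6): print(tx,(M0+(Bm.apply([(tx-42)/1e3,0,0])[:2])).round(4))
"
```

```text
t 23.8 bed tcp [11.9 45.8 30.2] F bed [-0.7  0.2 -1.4] rel [-0.05  0.14  0.01] w 0.263
orange 2 258.0 238.5
red 18 274.11 251.0
turn [17.8  27.82 85.04] 91.2
10.7
0 [ 0.4788 -0.2001]
4 [ 0.4828 -0.1994]
6 [ 0.4847 -0.199 ]
```

Run:
```python
from st import *
W3=cam('wrist',dict(ee_pos=np.array([0.4734,-.1968,.0636]),tool_rot=np.array([0.349,-3.122,-.001])))
a,b=[onz(W3,np.array(u)/1.4,.004) for u in((215,211),(560,222))];print(a.round(4),b.round(4),M[:2].round(4),np.linalg.norm(a-b),np.degrees(np.arctan2(-(b-a)[0],(b-a)[1])))
yaw=np.arctan2(-(b-a)[0],(b-a)[1]);mid=(a+b)[:2]/2;print('centre',(mid+.1*np.array([np.cos(yaw),np.sin(yaw)])).round(4))
h=[onz(W3,np.array(u)/1.4,.026) for u in((384,292),(388,428))];print('handle',np.round(h,4),np.mean(h,0).round(4))
```

```text
[ 0.4346 -0.2741  0.004 ] [ 0.4104 -0.1493  0.004 ] [[ 0.4354 -0.2736]
 [ 0.4109 -0.1477]] 0.12714172862885037 10.956434436804926
centre [ 0.5206 -0.1927]
handle [[ 0.4446 -0.2079  0.026 ]
 [ 0.4959 -0.1951  0.026 ]] [ 0.4702 -0.2015  0.026 ]
```

Call:
{"fn": "drive_tool", "kwargs": {
  "rows": [
    [[0,-3,12,22,0,0,0],[0,-7,28,50,0,0,0],[0,-10,30,85,0,0,0],[0,-14,25,120,0,0,0],[0,-20,10,150,1.4,2.2,6.8],[0,-30,-10,175,2.8,4.4,13.5],[0,-42,-35,192,4.2,6.6,20.2],[0,-54,-65,197,5.6,8.8,27],[0,-63,-95,197,7,11,33.8],[0,-70,-125,197,8.4,13.2,40.5]]
  ]
}}

```text
time: 24.85
ee_pos: [0.429, 0.0986, 0.2811]
tool_rot: [0.849, 2.769, -0.267]
ft_force: [0.9, -1.3, -1.8]
width: 0.267
grip_force: 59.7
```

```bash
python3 -c "
from st import *
o=st();print(o['ee_pos'],o['joint_positions'].round(2),rel(o,Ro.from_euler('z',np.radians(10.7))).round(2))"
```

```text
t 24.85 bed tcp [201.2 -54.3 147.9] F bed [ 0.4  0.6 -2.3] rel [ -8.42 -13.15 -40.67] w 0.267
[0.42896873 0.0986004  0.28109999] [ 0.11 -0.36  2.09 -0.27  1.27 -0.8 ] [ 9.44 14.67 44.45]
```

Call:
{"fn": "drive_tool", "kwargs": {
  "rows": [
    [[0,-3,-30,0,1.5,2.3,7],[0,-5,-65,0,3,4.6,14],[0,-5,-100,0,4.5,7,21],[0,-5,-135,0,6,9.3,28],[0,0,-170,0,7.5,11.6,35],[0,8,-205,0,9,14,42],[0,18,-240,0,9.4,14.7,44.6],[0,32,-268,0,9.4,14.7,44.6],[0,45,-290,0,9.4,14.7,44.6],[0,51,-298,-10,9.4,14.7,44.6]]
  ]
}}

```text
time: 25.85
ee_pos: [0.482, -0.2009, 0.2718]
tool_rot: [-0.285, 3.127, -0.006]
ft_force: [0.6, 0.8, -1.7]
width: 0.262
grip_force: 59.7
```

Call:
{"fn": "drive_tool", "kwargs": {
  "rows": [
    [[0,0,0,-40,0,0,0],[0,0,0,-80,0,0,0],[0,0,0,-120,0,0,0],[0,0,0,-160,0,0,0],[0,0,0,-190,0,0,0],[0,0,0,-205,0,0,0],[0,0,0,-205,0,0,0],[0,0,0,-205,0,0,0]]
  ]
}}

```text
time: 26.65
ee_pos: [0.4818, -0.1987, 0.0672]
tool_rot: [-0.289, 3.126, -0.004]
ft_force: [0.9, -0.9, -1.8]
width: 0.266
grip_force: 59.6
```

```bash
python3 -c "
from st import *
o=st();print(o['ee_pos'].round(4),rel(o,Ro.from_euler('z',np.radians(10.9))).round(2),((np.array([.4799,-.1998,.0266])-o['ee_pos'])*1e3).round(1))"
```

```text
t 26.65 bed tcp [ 355.1  -71.2 -188.9] F bed [ 0.1  0.7 -2.1] rel [-17.85 -27.7  -85.12] w 0.266
[ 0.4818 -0.1987  0.0672] [0.14 0.12 0.34] [ -1.9  -1.1 -40.6]
```

Lowering to 1 mm above the earlier grasp height, then checking the force.

Call:
{"fn": "drive_tool", "kwargs": {
  "rows": [
    [[0,-1,-0.5,-10,0.1,0.1,0.3],[0,-2,-1,-20,0.1,0.1,0.3],[0,-2,-1,-30,0.1,0.1,0.3],[0,-2,-1,-36,0.1,0.1,0.3],[0,-2,-1,-39,0.1,0.1,0.3],[0,-2,-1,-40,0.1,0.1,0.3],[0,-2,-1,-40,0.1,0.1,0.3]]
  ]
}}

```text
time: 27.35
ee_pos: [0.4791, -0.1995, 0.0267]
tool_rot: [0.297, -3.126, -0.001]
ft_force: [-2.8, 2.2, 4.4]
width: 0.261
grip_force: 60.4
```

```bash
python3 -c "
from st import *
F=[]
for i in range(4): robot.get_image('side');F.append(robot.get_obs()['ft_force'])
print(np.mean(F,0).round(2),robot.get_obs()['ee_pos'].round(4))"
```

```text
[-4.1   1.31  5.47] [ 0.4792 -0.1996  0.0266]
```

Call:
{"fn": "drive_tool", "kwargs": {
  "rows": [
    [[0.3,0,0,0,0,0,0],[0.4,0,0,0,0,0,0],[0.6,0,0,0,0,0,0],[0.6,0,0,0,0,0,0],[0.6,0,0,0,0,0,0],[0.6,0,0,12,0,0,0],[0.6,0,0,37,0,0,0],[0.6,0,0,37,0,0,0],[0.6,0,0,37,0,0,0]]
  ]
}}

```text
time: 28.45
ee_pos: [0.4797, -0.1999, 0.0641]
tool_rot: [-0.296, 3.127, -0.002]
ft_force: [0.1, -0.5, 0.5]
width: 0.599
grip_force: 0.0
```

Run:
```python
from st import *
o=robot.get_obs();print(o['ee_pos'].round(4),o['ft_force'].round(1),o['width'])
im=robot.get_image('wrist');W=cam('wrist',o);h=cv2.cvtColor(im,cv2.COLOR_BGR2HSV).astype(int)
H,S_,V=h[...,0],h[...,1],h[...,2]
m=(H>5)&(H<19)&(S_>130)&(V>110);m[:180]=0;m[330:]=0;m[:,:230]=0;m[:,330:]=0
y,x=np.nonzero(m);print(m.sum(),x.min(),x.max(),y.min(),y.max())
for r in(y.min()+6,y.max()-8):
    q=x[y==r];print(r,q.min(),q.max(),onz(W,((q.min()+q.max())/2,r),.026).round(4))
e=[onz(W,(x.mean(),r),.026)[:2] for r in(y.min(),y.max())];print('ends',np.round(e,4),'len',np.linalg.norm(e[0]-e[1]),'centre',np.mean(e,0).round(4))
g=(H>50)&(H<85)&(S_>100);g[:,:120]=0;g[:,430:]=0
yy,xx=np.nonzero(g);print('mat px',g.sum());c,_=cv2.findContours(g.astype(np.uint8),cv2.RETR_EXTERNAL,cv2.CHAIN_APPROX_SIMPLE);k=max(c,key=cv2.contourArea).reshape(-1,2)
tl=k[(k[:,0]+k[:,1]).argmin()];tr=k[(k[:,1]-k[:,0]).argmin()];a,b=[onz(W,u,.004) for u in(tl,tr)];print(tl,tr,a.round(4),b.round(4),np.linalg.norm(a-b))
yaw=np.arctan2(-(b-a)[0],(b-a)[1]);print(np.degrees(yaw),'mat centre',((a+b)[:2]/2+.1*np.array([np.cos(yaw),np.sin(yaw)])).round(4))
```

```text
[ 0.4797 -0.1999  0.0641] [ 0.1 -0.5  0.5] 0.5991108541507622
4179 261 308 211 309
217 265 306 [ 0.4548 -0.2028  0.026 ]
301 263 306 [ 0.4999 -0.1947  0.026 ]
ends [[ 0.452  -0.2039]
 [ 0.5046 -0.1938]] len 0.05356052044018361 centre [ 0.4783 -0.1988]
mat px 36930
[159 145] [405 145] [ 0.436  -0.2722  0.004 ] [ 0.4124 -0.1488  0.004 ] 0.1256674766792324
10.818380851707857 mat centre [ 0.5224 -0.1917]
```

The hook lies within about 3 mm of the mat centre, so I'll retreat and hand in.

Call:
{"fn": "drive_tool", "kwargs": {
  "rows": [
    [[0.6,0,0,35,0,0,0],[0.6,0,0,75,0,0,0],[0.6,-5,0,115,0,0,0],[0.6,-15,0,150,0,0,0],[0.6,-25,0,170,0,0,0],[0.6,-25,0,170,0,0,0],[0.6,-25,0,170,0,0,0]]
  ]
}}

```text
time: 29.2
ee_pos: [0.4538, -0.1993, 0.2319]
tool_rot: [0.296, -3.126, -0.002]
ft_force: [0.2, -0.6, -0.5]
width: 0.6
grip_force: 0.0
```

```bash
python3 -c "
from rig import robot
print(robot.get_obs()['ft_force'],robot.close_job())"
```

```text
the job is handed in; nothing more can be done
[ 0.20269081 -0.60479772 -0.53666101] None
```

The proof test is done and handed in at about 29 s: I caught the pin and drew the slide about 29 mm (marker measured at 29.4 ± 0.7 mm), held it over 2 s, eased it home, and laid the hook about 2–3 mm from the mat's centre.

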